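# Pack the pond-dipping kit

## Task

Pack the kit for the field trip: stand the three jars that have their lids on upright in the divided white caddy, the wide round jar in the largest well, the square jar in the middle well and the slim jar in the smallest well. Open the hinged grey case, lay the hand lens flat inside it and shut the lid fully. The two jars without lids do not belong: leave them standing where they are.

Things in the scene. Friction and masses are not known exactly. Their poses are not given: they have to be found in the camera images.
- wide_jar_mid (a point): Wide round glass jar with its steel screw lid on: 60 mm across, 52 mm tall (glass to 38 mm, above it the lid, 56 mm across, with a white disc on top), about 150 g. Loose, upright. The point is at its centre, 26 mm above its underside; z is up.
- square_jar_mid (a point): Square glass jar with its steel lid on: glass 44 x 44 mm in plan (rounded edges) and 46 mm tall, then a round lid 41 mm across with a white disc on top; 60 mm tall in all, about 120 g. Loose, upright. The point is at its centre, 30 mm above its underside; x and y are square to its faces, z is up.
- slim_jar_mid (a point): Slim round glass jar with its steel lid on: 36 mm across, 66 mm tall (glass to 52 mm, above it the lid, 34 mm across, with a white disc on top), about 80 g. Loose, upright. The point is at its centre, 33 mm above its underside; z is up.
- lens_mid (a point): Hand lens lying flat: dark steel ring 46 mm across with glass, and a straight black handle 16 mm wide, 60 mm long; 106 mm long overall, all 14 mm thick, about 70 g. The point is on the handle 14 mm from the ring, near the balance point, 7 mm above its underside. x points along the handle: its end is 46 mm towards +x, the ring's far edge 60 mm towards -x. z is up.
- open_wide_jar_mid (a point): Look-alike, to be left alone: wide round glass jar without a lid, open at the top, 60 mm across, 48 mm tall. The point is at its centre, 24 mm above the table.
- open_slim_jar_mid (a point): Look-alike, to be left alone: slim round glass jar without a lid, open at the top, 36 mm across, 62 mm tall. The point is at its centre, 31 mm above the table.
- caddy: White plastic caddy fixed to the table: a tray 108 mm (x) by 216 mm (y), 22 mm tall, with 4 mm floor and walls, open at the top, split into three wells in a row along its y. Each well is 100 mm along x. Largest well: 80 mm wide, centre at y = -64 mm. Middle well: 64 mm wide, centre at y = +12 mm. Smallest well: 56 mm wide, centre at y = +76 mm (all centres at x = 0). Origin at the centre of its underside, on the table; z is up.
- case: Grey plastic hinged case fixed to the table: outside 158 mm (x) by 112 mm (y), 24 mm tall without its lid; 4 mm floor and walls, so 150 x 104 mm and 20 mm deep inside. Origin at the centre of its underside, z up. The lid is hinged along the rim on the +x side (hinge line 79 mm from the origin towards +x, 24.5 mm above the table).
- case_lid (a joint): Hinge of the case's lid, a flat grey plate 6 mm thick and about 100 g: 0 is shut, it grows as the lid lifts, up to 1.9 rad (leaning back past upright). The hinge is stiff by friction: the lid stays at whatever angle it is left.
- case_lid_handle (a point): Black knob on the lid: round head 28 mm across, 22 to 45 mm above the lid's top, on a 12 mm stem. The point is on the knob's axis, 35 mm above the lid's top: with the lid shut 49 mm from the case's origin towards the case's -x and 65.5 mm above the table (128 mm in front of the hinge line, 41 mm above it). It swings with the lid.
There are look-alikes about, which are no part of the job. Leave any purple or red look-alike of the part that bears square_jar_mid alone. Leave any yellow look-alike of the part that bears wide_jar_mid alone.

How it is judged:
By the outcome, as a careful person would: the job done as asked, in the order asked, and still so for the second after the job is handed in, with the robot touching nothing.
It also fails if it takes over 122 s, if anything falls off the work surface, if the arm or the gripper's body presses on something with over 40 N, if the wrist force passes 120 N, or if a joint passes its speed limit or range.

## Robot

A 6-joint arm with a two-finger parallel gripper is mounted at the origin on the work surface. World frame = base frame: x ahead of the robot, y to its left, z up, the work surface at z = 0. Lengths are in mm, angles in rad, forces in N, time in s.
With the tool pointing down it reaches from about 300 to 775 mm from the base axis. Payload 14.6 kg.
Tool frame: the origin (TCP) lies at the very end of the fingers, on their centre line; the grasp point (between the pads) lies 19 mm behind it; z points along the fingers, y is the line along which they close (so a half turn about z gives the same grasp; the last joint's range is limited). The gripper opens to 94 mm and grips with 3 to 60 N. Pads are 16 mm wide; open, the fingers measure 119 mm over their backs; the gripper's body (75 mm by 177 mm) begins 78 mm behind the grasp point.
Start: joints at [1.125, 0.3, 1.521, -0, 1.321, -0.067], TCP at [203.39, 511.001, 205.446] pointing down, gripper open.
Joint ranges: [-3.03, 3.03], [-0.79, 2.21], [0.23, 2.52], [-1.04, 4.18], [0, 3.07], [-2.55, 2.55]. Speed limits (rad/s): [2.22, 2.22, 2.57, 3.14, 3.14, 3.14].

## Interface

Orientations are given as [roll, pitch, yaw] about the fixed x, y, z axes, in that order (R = Rz(yaw) Ry(pitch) Rx(roll)).
In Python, from cell import manip gives the robot as it stands.
- The arm moves only by the tool servo_tool, never from a script. Its argument "motion" is a list that holds one entry, the list of rows, each a list of 7 numbers: the shift along the world's x, y, z as a fraction of full scale, then the turn, a rotation vector about the world's x, y, z as a fraction of full scale, then the closure, from 0 (fully open) to 1 (shut). In form: [[[x, y, z, rx, ry, rz, gripper], ...]]. A call has 1 to 10 rows; each row is the pose to reach, as a shift and turn from the pose commanded when the call began, turning the shorter way round; what a row does not reach only later rows make up. Full scale, the value 1, is 0.5 m for a shift and pi rad for a turn. A row lasts 1/10 s, in which the tool goes at most 50 mm and 8.59 degrees, less where a joint would pass 70% of its speed; a pose out of reach is approached as far as the arm can. A call with a number of a shift or a turn outside -1 to 1 is refused whole. A call with a gripper value outside its range is refused whole. The fingers move at their own pace and stop on an object; "newtons" is the grip in N (left out, the last holds). Time passes only in rows, so rows that repeat a pose let the fingers close. It gives the time, the measured TCP pose, the force, the opening and the grip force at its end, in the units of the state.
- manip.read_state(): the state, without advancing time (a new reading comes with each control period).
- manip.camera(name): name is "scene" or "top"; returns a dict with "frame" (400x640x3 uint8, red, green, blue), "range_z" (400x640 float32, mm along the optical axis (not along the pixel's ray), 0 where there is no reading), "vfov" (degrees; the focal length in pixels is half the picture's height over the tangent of half this angle, whatever the lens; pixels are square), "cx", "cy" (the principal point, pixels), "cam_to_world" (4x4, takes a point from camera to world coordinates). Camera axes: x right, y down, z forward; pixel columns grow to the right and rows downward; lengths in mm; the calibration is good to about 2 mm. A picture is of the moment at which its call begins.
- manip.sign_off(): hands the job in; it is judged then, once.
The state is a dict: "clock": time; "joints": joint angles; "qd": joint speeds; "effort": joint torques, N m; "eef_pos": TCP position; "eef_rot": TCP orientation; "wrist_force": force on the tool from outside, world axes, zero at the start; "moment": the same for the moment, N m; "finger_gap": finger opening in mm; "finger_force": force on a finger pad.
Only numpy, scipy, OpenCV 4.12 (cv2) and the standard library are available. Lean on these libraries where they do the work, as an engineer would, in place of code of your own. Each camera call takes 0.05 s, during which the arm holds its last target. There are 200 camera calls.

## Working session

There is one attempt and no reset: what is moved stays moved. The work goes in short steps, Python scripts to look and compute and a tool call to move; the robot and the scene stay as the last step left them, time stands still between calls to the robot, and variables do not carry over. Pictures are saved under pics/ and viewed, at most 14 in all, crops included, and the job is handed in when it is done.

Besides the shell and the picture viewer there is one more tool, called after "Call:" in YAML: its name, and indented under it one key for each argument. servo_tool: Moves the arm, as the interface text tells. Its arguments: {"type":"object","properties":{"motion":{"type":"array"},"newtons":{"type":"number"}},"required":["motion"]}

```bash
ls; mkdir -p pics
cat > h.py <<'E'
import numpy as np, cv2
from cell import manip
def cam(n):
    c=manip.camera(n); c['f']=200/np.tan(np.radians(c['vfov'])/2); c['T']=np.array(c['cam_to_world']); return c
def world(c):
    v,u=np.mgrid[0:400,0:640]; z=c['range_z']
    p=np.stack([(u-c['cx'])/c['f']*z,(v-c['cy'])/c['f']*z,z],-1)
    return p@c['T'][:3,:3].T+c['T'][:3,3]
def ray(c,u,v,h):
    d=c['T'][:3,:3]@np.array([(u-c['cx'])/c['f'],(v-c['cy'])/c['f'],1.]); o=c['T'][:3,3]
    return o+d*(h-o[2])/d[2]
def save(n,img,s=1.25):
    cv2.imwrite('pics/'+n+'.png',cv2.resize(img,None,fx=s,fy=s,interpolation=cv2.INTER_CUBIC)[:,:,::-1])
E
python3 - <<'E'
from h import *
for n in('top','scene'):
    c=cam(n); save(n+'0',c['frame']); np.savez(n+'0.npz',**c); print(n,c['T'].round(3).tolist(),c['vfov'],c['cx'],c['cy'])
print(manip.read_state())
E
```

```text
pics
top [[0.029, -0.996, 0.085, 460.874], [-1.0, -0.028, 0.009, 14.135], [-0.007, -0.085, -0.996, 873.638], [0.0, 0.0, 0.0, 1.0]] 51.05096500693432 317.3824647326626 210.93122007057607
scene [[-0.084, 0.812, -0.577, 1038.609], [0.996, 0.06, -0.06, 52.762], [-0.014, -0.58, -0.815, 830.532], [0.0, 0.0, 0.0, 1.0]] 55.04235083966095 320.4856627442214 201.5181443370937
{'clock': 0.1, 'joints': array([ 1.12538677e+00,  3.00398213e-01,  1.52148226e+00,  7.07108865e-06,
        1.32067732e+00, -6.65750105e-02]), 'qd': array([ 0.00093016, -0.00108344,  0.00062461,  0.0004077 , -0.00124491,
       -0.0021673 ]), 'effort': array([-2.65467015e-04, -5.32640183e+01, -3.53291774e+01,  7.09039718e-02,
        2.34138023e-02, -5.71845794e-05]), 'eef_pos': array([203.30659518, 510.81392942, 204.96810767]), 'eef_rot': array([-3.14063010e+00, -7.10412639e-05,  2.76275632e+00]), 'wrist_force': array([-0.33628903,  0.57065249, -0.4564334 ]), 'moment': array([-0.00504028,  0.02095954, -0.04337834]), 'finger_force': 0.0, 'finger_gap': 94.225416419734}
```

View pics/top0.png

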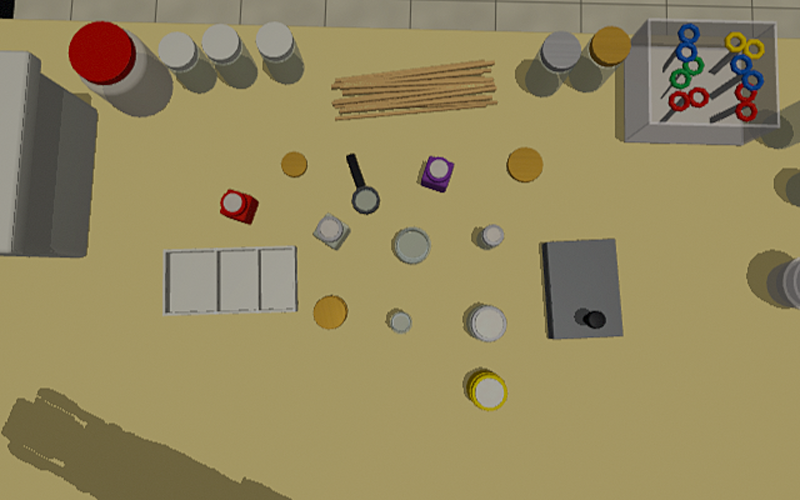

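View pics/scene0.png

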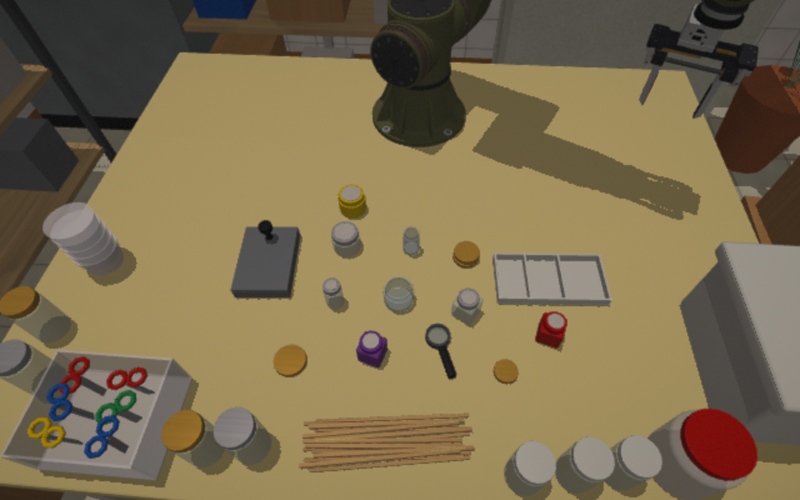

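The top view (800 px wide) shows these things:
- **Lidded jars:** wide at (487,323), slim at (491,236), square clear at (331,230).
- **Open jars:** (411,245) and (400,321).
- **Coloured look-alikes:** yellow (488,391), purple (437,172), red (238,205).
- **Lens:** ring (365,200), handle end (351,157).
- **Caddy:** (230,280), with its largest well on the left (+y).
- **Case:** (582,288), with the knob at (595,320) on the robot side.

Next I'll measure them and check candidates in one crop.

```bash
cat > m.py <<'E'
from h import *
c=dict(np.load('top0.npz')); W=world(c); F=c['frame'].astype(int)
save('crop1',c['frame'][110:330,120:510],2.05)
hsv=cv2.cvtColor(c['frame'],cv2.COLOR_RGB2HSV)
# white discs near seeds
for n,(u,v),h in [('wide',(487,323),52),('slim',(491,236),66),('square',(331,230),60),('owide',(411,245),48),('oslim',(400,321),62)]:
    u,v=u/1.25,v/1.25; r=22
    ui,vi=int(u),int(v)
    m=np.zeros((400,640),np.uint8); s=np.s_[vi-r:vi+r,ui-r:ui+r]
    m[s]=((hsv[s][...,1]<40)&(hsv[s][...,2]>140)&(W[s][...,2]>h-8))*255
    k,l,st,ce=cv2.connectedComponentsWithStats(m)
    if k<2: print(n,'none',hsv[vi,ui],W[vi,ui].round(1)); continue
    i=1+st[1:,4].argmax(); P=W[l==i]
    print(n,'px',ce[i].round(1),'area',st[i,4],'ray',ray(c,*ce[i],h).round(1),'depth med',np.median(P,0).round(1))
    z=W[s][...,2]; b=(z>15)
    pp=W[s][b]; print('   z>15 bbox',np.percentile(pp,[2,98],0).round(0).tolist())
# square jar glass body orientation
for nm,mask,h in [('case',(W[...,2]>20)&(W[...,2]<36),30.5),('caddy',(W[...,2]>15)&(W[...,2]<27),22)]:
    m=np.zeros((400,640),np.uint8); 
    box=(np.s_[180:280,425:510] if nm=='case' else np.s_[185:265,122:245]); m[box]=mask[box]*255
    if nm=='caddy': m=cv2.morphologyEx(m,cv2.MORPH_OPEN,np.ones((2,2)))
    k,l,st,ce=cv2.connectedComponentsWithStats(m); i=1+st[1:,4].argmax()
    P=W[l==i][:,:2].astype(np.float32); print(nm,cv2.minAreaRect(P),np.median(W[l==i][:,2]))
# knob
m=np.zeros((400,640),bool); s=np.s_[235:275,450:500]; m[s]=W[s][...,2]>60
print('knob',np.mean(W[m],0).round(1),m.sum())
# lens
m=np.zeros((400,640),np.uint8); s=np.s_[118:178,270:310]; m[s]=((hsv[s][...,2]<75))*255
ys,xs=np.nonzero(m); P=np.array([ray(c,x,y,14) for x,y in zip(xs,ys)])[:,:2].astype(np.float32)
print('lens',cv2.minAreaRect(P),P.min(0),P.max(0),len(P)); 
far=P[P[:,0]>P[:,0].max()-35]; print('handle',far.mean(0),cv2.fitLine(far,cv2.DIST_L2,0,.01,.01).ravel())
ring=P[P[:,0]<P[:,0].min()+46]; print('ring',cv2.minEnclosingCircle(ring))
s=np.s_[168:202,248:284]; z=W[s][...,2]; print('sq heights'); print(z[::2,::2].round(0).astype(int))
E
python3 m.py
```

```text
wide px [391.1 258.7] area 538 ray [ 441.2 -124.4   52. ] depth med [ 441.1 -124.4   51.9]
   z>15 bbox [[417.0, -148.0, 25.0], [469.0, -95.0, 55.0]]
slim px [394.  188.3] area 136 ray [ 577.7 -125.9   66. ] depth med [ 578.1 -125.9   65.9]
   z>15 bbox [[461.0, -140.0, 18.0], [594.0, 14.0, 874.0]]
square px [263.2 182.5] area 162 ray [582.9 129.5  60. ] depth med [583.3 129.8  60.5]
   z>15 bbox [[556.0, 100.0, 18.0], [606.0, 152.0, 64.0]]
owide px [319.4 198.1] area 17 ray [556.5  18.6  48. ] depth med [556.6  19.3  48.4]
   z>15 bbox [[461.0, -31.0, 23.0], [593.0, 26.0, 874.0]]
oslim px [316.4 254.4] area 17 ray [445.6  21.2  62. ] depth med [448.2  23.4  60.8]
   z>15 bbox [[423.0, -4.0, 49.0], [456.0, 30.0, 65.0]]
case ((502.4761962890625, -280.220703125), (158.27955627441406, 112.89514923095703), 4.304233551025391) 29.77536665632357
caddy ((502.25396728515625, 214.01220703125), (108.03231048583984, 394.1640930175781), 3.388277769088745) 19.450991343199803
knob [ 453.8 -269.3  106.8] 204
lens ((667.0432739257812, 88.09437561035156), (105.505615234375, 44.11760711669922), 20.2370
[... 796 characters left out ...]
 59  52  43  44   0  -3]
 [  2   3  43  59  59  60  60  58  60  60  58  61  59  49  43  35  13   1]
 [ -2  -1 874  57  59  60  58  59  59  59  61  58  58  47  41  20  -1   1]
 [  1  -2  43  44  61  60  60  60  60  61  60  61  58  42  26   4  -1   0]
 [ -1   3  -5  18  46  60  61  62  61  59  63  53  48  34  11  -1   2   0]
 [ -1   0  -2   0   0  41  53  61  59  56  53  45  39  15  -2   4   0   2]
 [ -1   1   2   1   2  -1  20  46  46  46  44  43  27   5   0   0   2  -1]
 [ -2   1  -1   0  -2   1   0  -1  43  45  46  35  11   2   0   0  -2  -2]
 [  1   0   0   0   2  -2   2  -4  -2  22  31  17   2   1  -1   1  -1  -3]
 [  1   3   1   0  -1  -2   0  -3  -2   1  -1   3  -2   2   0   1  -1   1]]
```

View pics/crop1.png

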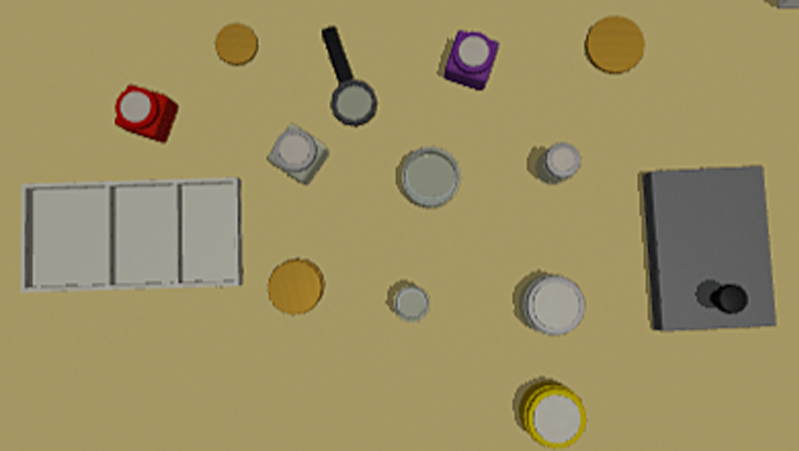

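The crop confirms the three clear jars with white discs, against the coloured ones and the two open ones. The caddy's wells, from left to right, are largest, middle, smallest. I still need the caddy pose, knob and square-jar yaw.

```bash
cat > m2.py <<'E'
from h import *
c=dict(np.load('top0.npz')); W=world(c); 
hsv=cv2.cvtColor(c['frame'],cv2.COLOR_RGB2HSV)
m=np.zeros((400,640),np.uint8); s=np.s_[190:260,125:242]; m[s]=(hsv[s][...,1]<60)*255
k,l,st,ce=cv2.connectedComponentsWithStats(m); i=1+st[1:,4].argmax(); ys,xs=np.nonzero(l==i)
P=np.array([ray(c,x,y,22)[:2] for x,y in zip(xs,ys)],np.float32); print('caddy',cv2.minAreaRect(P))
q=(W[...,2]>15)&(W[...,2]<26); mm=np.zeros_like(q); mm[190:260,128:240]=q[190:260,128:240]
print('rim depth',cv2.minAreaRect(W[mm][:,:2].astype(np.float32)))
m=np.zeros((400,640),bool); s=np.s_[235:275,450:500]; m[s]=(W[s][...,2]>66)&(W[s][...,2]<85)
print('knob',np.median(W[m],0).round(1),W[m].mean(0),m.sum())
z=W[...,2]; m=np.zeros((400,640),np.uint8); s=np.s_[164:206,244:288]; m[s]=((z[s]>40)&(z[s]<66))*255
print('sq',cv2.minAreaRect(W[m>0][:,:2].astype(np.float32)))
# interior edges of dividers via brightness profile
d=W[(slice(222,226),slice(128,242))]; z=np.median(d[...,2],0); y=np.median(d[...,1],0)
print([(round(float(a)),round(float(b))) for a,b in zip(y,z)])
E
python3 m2.py
```

```text
caddy ((498.829345703125, 294.3054504394531), (108.96156311035156, 219.5803680419922), 3.337690830230713)
rim depth ((499.62396240234375, 295.97479248046875), (108.26541137695312, 217.3229217529297), 3.38774037361145)
knob [ 453.5 -283.    72.3] [ 453.5400953  -283.23513284   72.14134901] 179
sq ((583.6014404296875, 129.42990112304688), (43.9333381652832, 43.94163513183594), 57.9178466796875)
[(418, 1), (416, 0), (403, 23), (401, 23), (400, 21), (400, 17), (399, 14), (400, 8), (399, 4), (398, 3), (395, 4), (393, 5), (391, 3), (389, 4), (387, 4), (385, 2), (383, 4), (382, 2), (379, 3), (376, 4), (375, 4), (372, 5), (371, 2), (368, 4), (366, 5), (364, 3), (362, 4), (359, 5), (358, 4), (355, 5), (353, 5), (352, 3), (349, 5), (347, 5), (345, 5), (343, 5), (341, 3), (339, 4), (337, 4), (334, 5), (333, 4), (330, 5), (328, 6), (320, 22), (318, 22), (316, 22), (316, 16), (316, 10), (316, 3), (314, 4), (312, 4), (310, 2), (307, 4), (305, 4), (303, 4), (301, 5), (299, 5), (297, 3), (295, 4), (293, 3), (290, 6), (289, 4), (287, 4), (285, 3), (282, 6), (280, 4), (278, 4), (276, 4), (274, 4), (272, 4), (270, 4), (268, 4), (266, 4), (264, 4), (261, 5), (260, 3), (257, 5), (250, 23), (249, 21), (248, 16), (248, 7), (247, 4), (245, 4), (243, 4), (240, 5), (239, 4), (237, 3), (235, 4), (232, 4), (230, 4), (228, 5), (226, 6), (224, 2), (222, 4), (220, 4), (218, 4), (216, 4), (214, 3), (211, 6), (209, 4), (208, 4), (205, 4), (203, 4), (201, 4), (199, 2), (197, 4), (191, 23), (189, 21), (188, 19), (188, 7), (188, -1), (185, 0), (183, -1), (181, -1)]
```

Call:
servo_tool:
  motion:
    - [[0.36, -0.96, -0.17, 0, 0, 0.12, 0.1], [0.36, -0.96, -0.17, 0, 0, 0.12, 0.1], [0.36, -0.96, -0.17, 0, 0, 0.12, 0.1], [0.36, -0.96, -0.17, 0, 0, 0.12, 0.1], [0.36, -0.96, -0.17, 0, 0, 0.12, 0.1], [0.36, -0.96, -0.17, 0, 0, 0.12, 0.1], [0.36, -0.96, -0.17, 0, 0, 0.12, 0.1], [0.36, -0.96, -0.17, 0, 0, 0.12, 0.1], [0.36, -0.96, -0.17, 0, 0, 0.12, 0.1], [0.36, -0.96, -0.17, 0, 0, 0.12, 0.1]]
  newtons: 15

```text
clock: 1.1
eef_pos: [376.1, 48.8, 123.8]
eef_rot: [3.142, 0.001, 3.14]
wrist_force: [0.9, 1.4, 1.2]
finger_gap: 84.5
finger_force: 0.0
```

Call:
servo_tool:
  motion:
    - [[0.13, -0.346, -0.04, 0, 0, 0, 0.1], [0.13, -0.346, -0.04, 0, 0, 0, 0.1], [0.13, -0.346, -0.04, 0, 0, 0, 0.1], [0.13, -0.346, -0.04, 0, 0, 0, 0.1], [0.13, -0.346, -0.04, 0, 0, 0, 0.1], [0.13, -0.346, -0.04, 0, 0, 0, 0.1]]

```text
clock: 1.7
eef_pos: [440.5, -122.3, 103.5]
eef_rot: [3.141, -0.001, 3.138]
wrist_force: [-0.6, 0.5, 0.1]
finger_gap: 84.7
finger_force: 0.0
```

Call:
servo_tool:
  motion:
    - [[0, -0.003, -0.08, 0, 0, 0, 0.1], [0, -0.003, -0.15, 0, 0, 0, 0.1], [0, -0.003, -0.179, 0, 0, 0, 0.1], [0, -0.003, -0.179, 0, 0, 0, 0.1], [0, -0.003, -0.179, 0, 0, 0, 1], [0, -0.003, -0.179, 0, 0, 0, 1], [0, -0.003, -0.179, 0, 0, 0, 1], [0, -0.003, -0.179, 0, 0, 0, 1], [0, -0.003, -0.179, 0, 0, 0, 1]]
  newtons: 15

```text
clock: 2.6
eef_pos: [441.6, -123.9, 15.4]
eef_rot: [-3.141, 0.002, 3.14]
wrist_force: [-0.2, -0.7, 7.2]
finger_gap: 59.4
finger_force: 15.0
```

Call:
servo_tool:
  motion:
    - [[0, 0, 0.1, 0, 0, 0, 1], [0, 0, 0.19, 0, 0, 0, 1], [0.11, 0.967, 0.19, 0, 0, -0.481, 1], [0.11, 0.967, 0.19, 0, 0, -0.481, 1], [0.11, 0.967, 0.19, 0, 0, -0.481, 1], [0.11, 0.967, 0.19, 0, 0, -0.481, 1], [0.11, 0.967, 0.19, 0, 0, -0.481, 1], [0.11, 0.967, 0.19, 0, 0, -0.481, 1], [0.11, 0.967, 0.19, 0, 0, -0.481, 1], [0.11, 0.967, 0.19, 0, 0, -0.481, 1]]
  newtons: 20

```text
clock: 3.6
eef_pos: [481.2, 223.4, 109.8]
eef_rot: [3.141, 0.0, 2.09]
wrist_force: [0.4, -0.7, -2.1]
finger_gap: 60.2
finger_force: 20.0
```

Call:
servo_tool:
  motion:
    - [[0.026, 0.26, 0, 0, 0, -0.13, 1], [0.026, 0.26, 0, 0, 0, -0.13, 1], [0.026, 0.26, 0, 0, 0, -0.13, 1], [0.026, 0.26, 0, 0, 0, -0.13, 1], [0.026, 0.26, 0, 0, 0, -0.13, 1], [0.026, 0.26, 0, 0, 0, -0.13, 1]]

```text
clock: 4.2
eef_pos: [494.5, 350.7, 109.5]
eef_rot: [-3.141, 0.0, 1.688]
wrist_force: [-0.4, -0.4, -0.8]
finger_gap: 59.6
finger_force: 20.0
```

Call:
servo_tool:
  motion:
    - [[0.002, 0.017, -0.08, 0, 0, -0.018, 1], [0.002, 0.017, -0.14, 0, 0, -0.018, 1], [0.002, 0.017, -0.165, 0, 0, -0.018, 1], [0.002, 0.017, -0.177, 0, 0, -0.018, 1], [0.002, 0.017, -0.177, 0, 0, -0.018, 1], [0.002, 0.017, -0.177, 0, 0, -0.018, 0.28], [0.002, 0.017, -0.177, 0, 0, -0.018, 0.28], [0.002, 0.017, -0.177, 0, 0, -0.018, 0.28]]

```text
clock: 5.0
eef_pos: [496.0, 360.4, 22.2]
eef_rot: [3.14, -0.001, 1.631]
wrist_force: [-0.7, -0.1, 0.0]
finger_gap: 67.4
finger_force: 0.0
```

Call:
servo_tool:
  motion:
    - [[0, 0, 0.09, 0, 0, 0, 0.28], [0, 0, 0.176, 0, 0, 0, 0.25], [0.175, -0.462, 0.176, 0, 0, 0.3025, 0.2], [0.175, -0.462, 0.176, 0, 0, 0.3025, 0.2], [0.175, -0.462, 0.176, 0, 0, 0.3025, 0.2], [0.175, -0.462, 0.176, 0, 0, 0.3025, 0.2], [0.175, -0.462, 0.176, 0, 0, 0.3025, 0.2], [0.175, -0.462, 0.176, 0, 0, 0.3025, 0.2], [0.175, -0.462, 0.176, 0, 0, 0.3025, 0.2], [0.175, -0.462, 0.176, 0, 0, 0.3025, 0.2]]

```text
clock: 6.0
eef_pos: [583.3, 128.6, 109.5]
eef_rot: [3.141, 0.001, 2.582]
wrist_force: [-0.2, 0.9, 0.8]
finger_gap: 75.2
finger_force: 0.0
```

Run:
```python
from h import *
c=cam('scene'); save('s1',c['frame'][130:330,220:540],2.4)
```

```text
(no output)
```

View pics/s1.png

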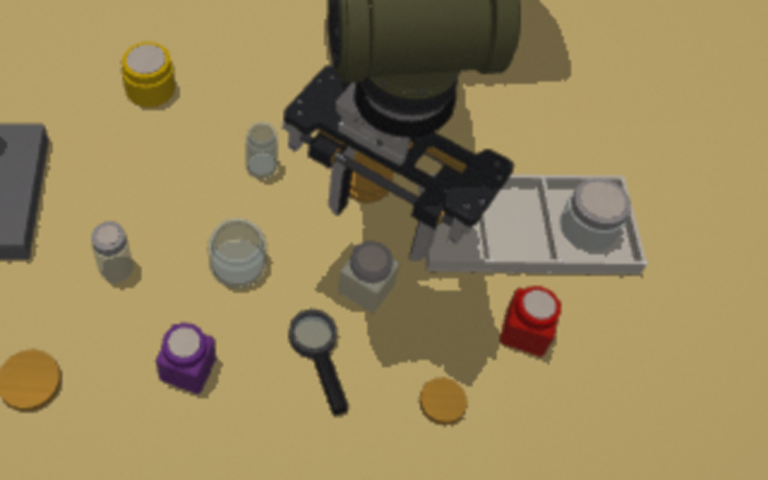

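The wide jar stands upright in the largest well at crop (598,210), and the fingers straddle the clear square jar at (370,270).

Call:
servo_tool:
  motion:
    - [[0, 0.002, -0.08, 0, 0, 0, 0.2], [0, 0.002, -0.15, 0, 0, 0, 0.2], [0, 0.002, -0.182, 0, 0, 0, 0.2], [0, 0.002, -0.182, 0, 0, 0, 0.2], [0, 0.002, -0.182, 0, 0, 0, 1], [0, 0.002, -0.182, 0, 0, 0, 1], [0, 0.002, -0.182, 0, 0, 0, 1], [0, 0.002, -0.182, 0, 0, 0, 1], [0, 0.002, -0.182, 0, 0, 0, 1], [0, 0.002, -0.182, 0, 0, 0, 1]]
  newtons: 15

```text
clock: 7.05
eef_pos: [583.3, 130.1, 18.8]
eef_rot: [3.141, 0.001, 2.581]
wrist_force: [-1.6, -1.1, 6.9]
finger_gap: 43.9
finger_force: 15.0
```

Call:
servo_tool:
  motion:
    - [[0, 0, 0.09, 0, 0, 0, 1], [0, 0, 0.16, 0, 0, 0, 1], [-0.166, 0.307, 0.16, 0, 0, -0.3027, 1], [-0.166, 0.307, 0.16, 0, 0, -0.3027, 1], [-0.166, 0.307, 0.16, 0, 0, -0.3027, 1], [-0.166, 0.307, 0.16, 0, 0, -0.3027, 1], [-0.166, 0.307, 0.16, 0, 0, -0.3027, 1], [-0.166, 0.307, 0.16, 0, 0, -0.3027, 1], [-0.166, 0.307, 0.16, 0, 0, -0.3027, 1], [-0.166, 0.307, 0.16, 0, 0, -0.3027, 1]]
  newtons: 20

```text
clock: 8.05
eef_pos: [499.9, 283.6, 98.0]
eef_rot: [-3.141, 0.0, 1.629]
wrist_force: [0.6, -0.5, -2.3]
finger_gap: 43.9
finger_force: 20.0
```

Lower to TCP z ≈ 23.5, release to about 56 mm.

Call:
servo_tool:
  motion:
    - [[0, 0, -0.07, 0, 0, 0, 1], [0, 0, -0.12, 0, 0, 0, 1], [0, 0, -0.14, 0, 0, 0, 1], [0, 0, -0.149, 0, 0, 0, 1], [0, 0, -0.149, 0, 0, 0, 1], [0, 0, -0.149, 0, 0, 0, 0.4], [0, 0, -0.149, 0, 0, 0, 0.4], [0, 0, -0.149, 0, 0, 0, 0.4]]

```text
clock: 8.85
eef_pos: [500.4, 283.8, 24.3]
eef_rot: [3.14, -0.001, 1.631]
wrist_force: [-0.3, -0.3, -1.2]
finger_gap: 56.3
finger_force: 0.0
```

Call:
servo_tool:
  motion:
    - [[0, 0, 0.09, 0, 0, 0, 0.4], [0, 0, 0.182, 0, 0, 0, 0.3], [0.155, -0.819, 0.182, 0, 0, 0, 0.3], [0.155, -0.819, 0.182, 0, 0, 0, 0.3], [0.155, -0.819, 0.182, 0, 0, 0, 0.3], [0.155, -0.819, 0.182, 0, 0, 0, 0.3], [0.155, -0.819, 0.182, 0, 0, 0, 0.3], [0.155, -0.819, 0.182, 0, 0, 0, 0.3], [0.155, -0.819, 0.182, 0, 0, 0, 0.3], [0.155, -0.819, 0.182, 0, 0, 0, 0.3]]

```text
clock: 9.85
eef_pos: [574.5, -111.6, 115.1]
eef_rot: [3.141, 0.0, 1.631]
wrist_force: [-0.0, 1.7, -1.4]
finger_gap: 65.7
finger_force: 0.0
```

Call:
servo_tool:
  motion:
    - [[0.006, -0.028, 0, 0, 0, 0, 0.3], [0.006, -0.028, -0.03, 0, 0, 0, 0.3], [0.006, -0.028, -0.1, 0, 0, 0, 0.3], [0.006, -0.028, -0.16, 0, 0, 0, 0.3], [0.006, -0.028, -0.184, 0, 0, 0, 0.3], [0.006, -0.028, -0.184, 0, 0, 0, 0.3]]

```text
clock: 10.45
eef_pos: [576.4, -122.0, 20.9]
eef_rot: [-3.139, -0.001, 1.632]
wrist_force: [0.0, -0.5, 1.9]
finger_gap: 65.8
finger_force: 0.0
```

Call:
servo_tool:
  motion:
    - [[0.003, -0.007, 0, 0, 0, 0, 0.3], [0.003, -0.007, 0, 0, 0, 0, 0.3], [0.003, -0.007, 0, 0, 0, 0, 1], [0.003, -0.007, 0, 0, 0, 0, 1], [0.003, -0.007, 0, 0, 0, 0, 1], [0.003, -0.007, 0, 0, 0, 0, 1], [0.003, -0.007, 0, 0, 0, 0, 1]]
  newtons: 12

```text
clock: 11.15
eef_pos: [579.0, -127.0, 22.7]
eef_rot: [3.141, 0.0, 1.63]
wrist_force: [0.4, -0.4, 1.6]
finger_gap: 35.8
finger_force: 12.0
```

Call:
servo_tool:
  motion:
    - [[0, 0, 0.09, 0, 0, 0, 1], [0, 0, 0.17, 0, 0, 0, 1], [-0.15, 0.691, 0.17, 0, 0, 0, 1], [-0.15, 0.691, 0.17, 0, 0, 0, 1], [-0.15, 0.691, 0.17, 0, 0, 0, 1], [-0.15, 0.691, 0.17, 0, 0, 0, 1], [-0.15, 0.691, 0.17, 0, 0, 0, 1], [-0.15, 0.691, 0.17, 0, 0, 0, 1], [-0.15, 0.691, 0.17, 0, 0, 0, 1], [-0.15, 0.691, 0.17, 0, 0, 0, 1]]
  newtons: 18

```text
clock: 12.15
eef_pos: [502.3, 223.0, 107.5]
eef_rot: [-3.141, -0.001, 1.635]
wrist_force: [0.4, -0.6, -1.2]
finger_gap: 36.1
finger_force: 18.0
```

Call:
servo_tool:
  motion:
    - [[0, 0, 0, 0, 0, 0, 1], [0, 0, 0, 0, 0, 0, 1]]

```text
clock: 12.35
eef_pos: [504.1, 217.7, 107.5]
eef_rot: [-3.141, 0.0, 1.63]
wrist_force: [0.5, -0.3, -0.4]
finger_gap: 35.7
finger_force: 18.0
```

Target TCP z ≈ 27.

Call:
servo_tool:
  motion:
    - [[0, 0.003, -0.08, 0, 0, 0, 1], [0, 0.003, -0.13, 0, 0, 0, 1], [0, 0.003, -0.15, 0, 0, 0, 1], [0, 0.003, -0.16, 0, 0, 0, 1], [0, 0.003, -0.16, 0, 0, 0, 1], [0, 0.003, -0.16, 0, 0, 0, 0.48], [0, 0.003, -0.16, 0, 0, 0, 0.48], [0, 0.003, -0.16, 0, 0, 0, 0.48]]

```text
clock: 13.15
eef_pos: [504.3, 220.2, 28.3]
eef_rot: [3.14, -0.0, 1.631]
wrist_force: [-1.0, -0.6, -1.0]
finger_gap: 48.3
finger_force: 0.0
```

Call:
servo_tool:
  motion:
    - [[0, 0, 0.1, 0, 0, 0, 0.48], [0, 0, 0.2, 0, 0, 0, 0.48], [-0.1, -0.9, 0.2, 0, 0, -0.495, 0.4], [-0.1, -0.9, 0.2, 0, 0, -0.495, 0.4], [-0.1, -0.9, 0.2, 0, 0, -0.495, 0.4], [-0.1, -0.9, 0.2, 0, 0, -0.495, 0.4], [-0.1, -0.9, 0.2, 0, 0, -0.495, 0.4], [-0.1, -0.9, 0.2, 0, 0, -0.495, 0.4], [-0.1, -0.9, 0.2, 0, 0, -0.495, 0.4], [-0.1, -0.9, 0.2, 0, 0, -0.495, 0.4]]

```text
clock: 14.15
eef_pos: [459.2, -179.5, 128.2]
eef_rot: [3.141, -0.001, 0.424]
wrist_force: [1.0, -0.1, 0.1]
finger_gap: 56.4
finger_force: 0.0
```

Call:
servo_tool:
  motion:
    - [[0, 0, 0, 0, 0, 0, 0.4]]

```text
clock: 14.25
eef_pos: [458.9, -182.2, 128.0]
eef_rot: [3.14, -0.0, 0.42]
wrist_force: [-0.0, 0.8, 1.2]
finger_gap: 56.6
finger_force: 0.0
```

Run:
```python
from h import *
c=cam('top'); save('t2',c['frame'][120:290,110:270],3.5)
```

```text
(no output)
```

View pics/t2.png

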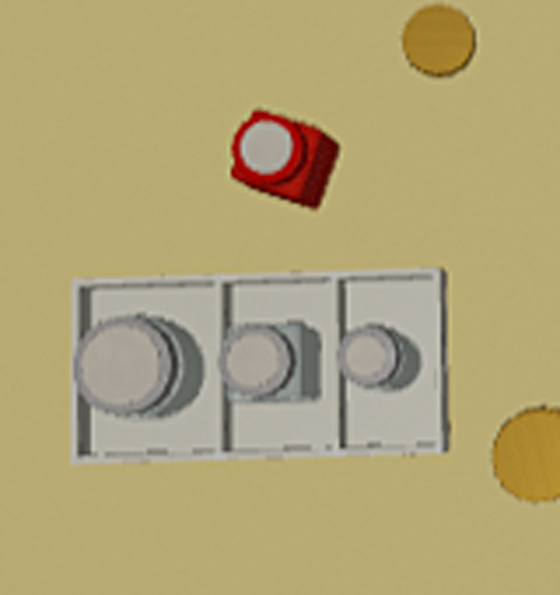

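All three jars stand in their wells, at crop (125,365), (265,360) and (375,358). Now the knob.

Call:
servo_tool:
  motion:
    - [[-0.011, -0.202, -0.036, 0, 0, -0.11, 0.4], [-0.011, -0.202, -0.036, 0, 0, -0.11, 0.4], [-0.011, -0.202, -0.036, 0, 0, -0.11, 0.4], [-0.011, -0.202, -0.036, 0, 0, -0.11, 0.4], [-0.011, -0.202, -0.036, 0, 0, -0.11, 0.4]]

```text
clock: 14.8
eef_pos: [454.6, -277.2, 109.8]
eef_rot: [-3.142, -0.0, 0.089]
wrist_force: [0.1, 0.5, 0.4]
finger_gap: 56.3
finger_force: 0.0
```

Call:
servo_tool:
  motion:
    - [[0, -0.001, -0.06, 0, 0, 0, 0.4], [0, -0.001, -0.11, 0, 0, 0, 0.4], [0, -0.001, -0.126, 0, 0, 0, 0.4], [0, -0.001, -0.126, 0, 0, 0, 0.4], [0, -0.001, -0.126, 0, 0, 0, 1], [0, -0.001, -0.126, 0, 0, 0, 1], [0, -0.001, -0.126, 0, 0, 0, 1], [0, -0.001, -0.126, 0, 0, 0, 1]]
  newtons: 15

```text
clock: 15.6
eef_pos: [455.6, -283.1, 48.7]
eef_rot: [3.132, -0.004, 0.085]
wrist_force: [0.8, -30.7, -1.2]
finger_gap: 31.8
finger_force: 15.0
```

Call:
servo_tool:
  motion:
    - [[0, 0, 0, 0, 0, 0, 1], [0, 0, 0, 0, 0, 0, 1], [0, 0, 0, 0, 0, 0, 1]]

```text
clock: 15.9
eef_pos: [455.7, -283.7, 48.9]
eef_rot: [3.132, -0.005, 0.085]
wrist_force: [1.8, -30.9, -1.0]
finger_gap: 30.4
finger_force: 15.0
```

Run:
```python
from h import *
print(manip.read_state())
c=cam('scene'); save('s2',c['frame'][130:260,150:300],5)
```

```text
{'clock': 15.9, 'joints': array([-0.62292931,  0.44959847,  1.71327872, -0.00503556,  0.96837313,
        0.86621239]), 'qd': array([ 0.00015079, -0.00024343, -0.00019799,  0.00014726, -0.00161627,
       -0.00115488]), 'effort': array([ 1.32350001e+01, -5.33331728e+01, -1.96209919e+01,  4.94675472e+00,
        4.60528448e+00,  2.95463344e-02]), 'eef_pos': array([ 455.74711034, -283.6999194 ,   48.94271172]), 'eef_rot': array([ 3.13171399, -0.00516856,  0.08451206]), 'wrist_force': array([  1.82956292, -30.91313354,  -1.00840005]), 'moment': array([-5.45084435e+00, -1.19892049e-01, -5.16457504e-03]), 'finger_force': 15.00008650124073, 'finger_gap': 30.353518118155336}
```

View pics/s2.png

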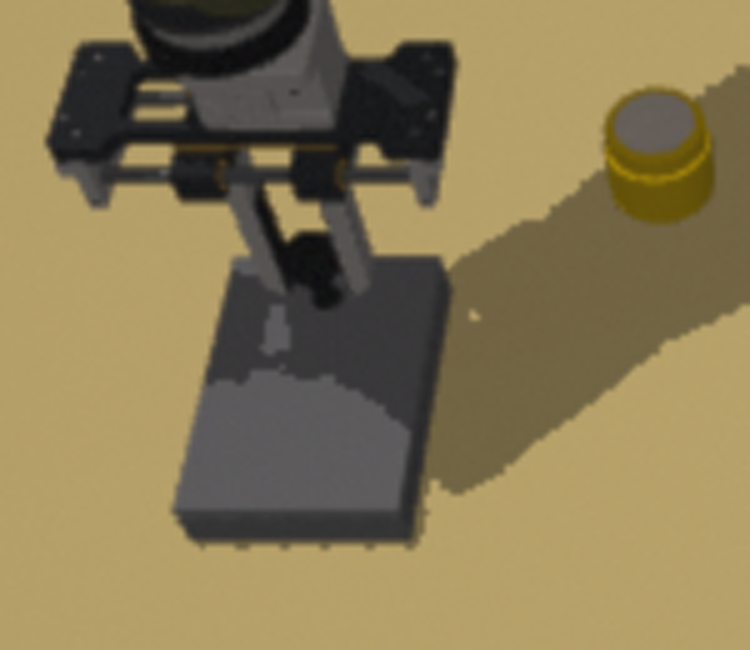

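The fingers are around the knob, but off-centre: only the −y finger is loaded. I'll shift the tool towards −y.

Call:
servo_tool:
  motion:
    - [[0, -0.005, 0, 0, 0, 0, 1], [0, -0.005, 0, 0, 0, 0, 1], [0, -0.005, 0, 0, 0, 0, 1]]

```text
clock: 16.25
eef_pos: [455.7, -285.3, 48.7]
eef_rot: [3.133, -0.005, 0.085]
wrist_force: [2.3, -23.8, -0.6]
finger_gap: 27.6
finger_force: 15.0
```

Call:
servo_tool:
  motion:
    - [[0, -0.008, 0, 0, 0, 0, 1], [0, -0.008, 0, 0, 0, 0, 1], [0, -0.008, 0, 0, 0, 0, 1]]

```text
clock: 16.55
eef_pos: [455.2, -285.9, 47.7]
eef_rot: [3.14, -0.003, 0.085]
wrist_force: [4.9, 0.2, 1.4]
finger_gap: 27.2
finger_force: 15.0
```

Call:
servo_tool:
  motion:
    - [[0, 0, 0, 0, 0, 0, 1], [0.0081, 0.0006, 0.022, 0, 0, 0, 1], [0.018, 0.0014, 0.043, 0, 0, 0, 1], [0.0298, 0.0022, 0.0635, 0, 0, 0, 1], [0.0433, 0.0033, 0.0826, 0, 0, 0, 1], [0.0585, 0.0044, 0.1005, 0, 0, 0, 1], [0.075, 0.0056, 0.117, 0, 0, 0, 1], [0.075, 0.0056, 0.117, 0, 0, 0, 1]]
  newtons: 30

```text
clock: 17.35
eef_pos: [492.6, -282.9, 106.4]
eef_rot: [3.14, -0.001, 0.085]
wrist_force: [-4.1, -5.1, 4.4]
finger_gap: 26.7
finger_force: 30.0
```

Run:
```python
from h import *
c=cam('scene'); save('s3',c['frame'][110:260,150:300],5)
```

```text
(no output)
```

View pics/s3.png

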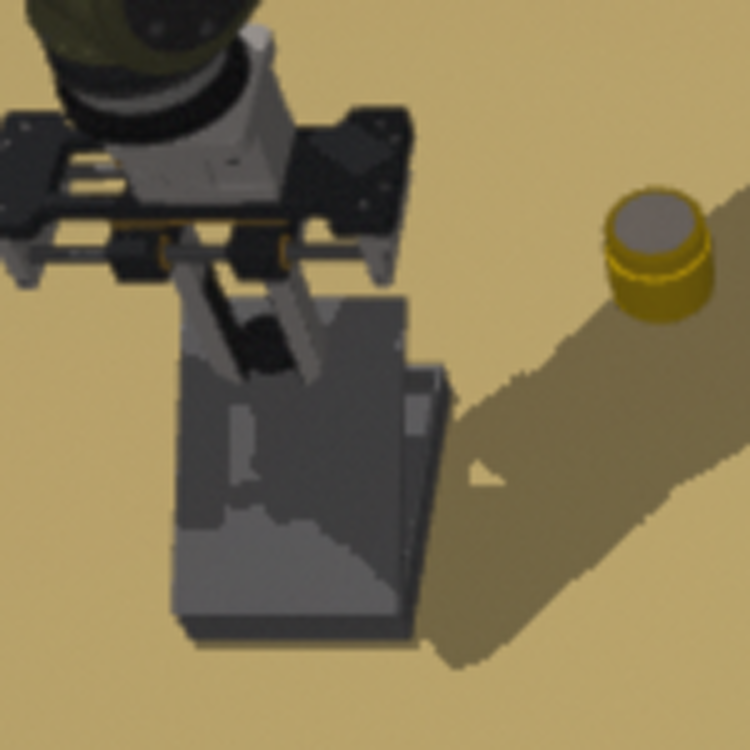

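The lid is rising with the knob.

Call:
servo_tool:
  motion:
    - [[0.018, 0.0013, 0.015, 0, 0, 0, 1], [0.0373, 0.0028, 0.0284, 0, 0, 0, 1], [0.0788, 0.006, 0.0498, 0, 0, 0, 1], [0.1234, 0.0093, 0.0638, 0, 0, 0, 1], [0.1697, 0.0128, 0.0696, 0, 0, 0, 1], [0.2164, 0.0163, 0.0674, 0, 0, 0, 1], [0.262, 0.0198, 0.057, 0, 0, 0, 1], [0.305, 0.023, 0.039, 0, 0, 0, 1], [0.305, 0.023, 0.039, 0, 0, 0, 1], [0.305, 0.023, 0.039, 0, 0, 0, 1]]

```text
clock: 18.4
eef_pos: [645.5, -271.2, 125.3]
eef_rot: [3.14, -0.003, 0.086]
wrist_force: [4.6, -2.4, 6.1]
finger_gap: 26.8
finger_force: 30.0
```

Run:
```python
from h import *
c=cam('scene'); save('s4',c['frame'][110:290,150:300],4)
W=world(c); m=W[170:250,180:260];
```

View pics/s4.png

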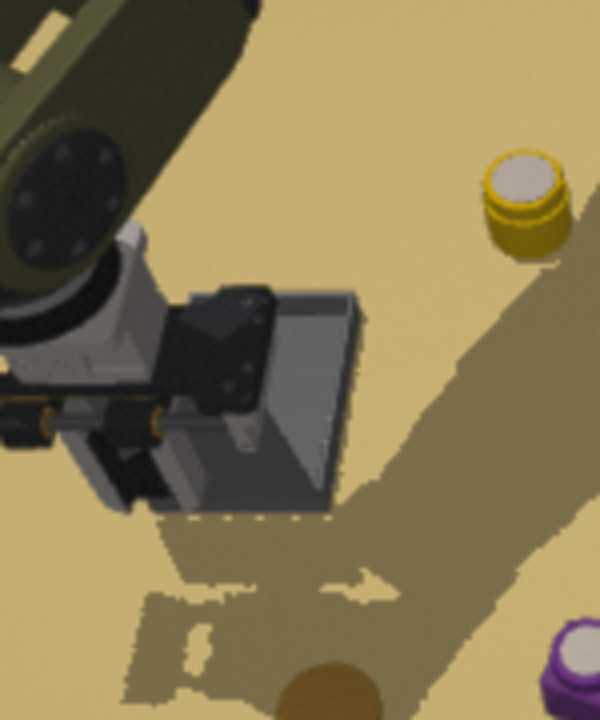

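Call:
servo_tool:
  motion:
    - [[0, 0, 0, 0, 0, 0, 0.5], [0, 0, 0, 0, 0, 0, 0.5], [0, 0, 0.07, 0, 0, 0, 0.5], [0, 0, 0.13, 0, 0, 0, 0.5], [0.056, 0.723, 0.1, 0, 0, 0.084, 0.45], [0.056, 0.723, 0.1, 0, 0, 0.084, 0.45], [0.056, 0.723, 0.1, 0, 0, 0.084, 0.45], [0.056, 0.723, 0.1, 0, 0, 0.084, 0.45], [0.056, 0.723, 0.1, 0, 0, 0.084, 0.45], [0.056, 0.723, 0.1, 0, 0, 0.084, 0.45]]

```text
clock: 19.45
eef_pos: [666.8, 29.8, 176.7]
eef_rot: [-3.141, 0.001, 0.349]
wrist_force: [0.8, -0.2, 0.3]
finger_gap: 51.6
finger_force: 0.0
```

Run:
```python
from h import *
print(manip.read_state()['eef_pos'])
c=cam('top'); W=world(c); save('t3',c['frame'][90:290,260:520],3)
z=W[175:285,425:515]; print(np.percentile(z[...,2],[50,95,99]))
P=z[(z[...,2]>60)&(z[...,2]<200)]; print(len(P),P.min(0),P.max(0)); 
for lo in range(60,200,20):
    q=P[(P[:,2]>lo)&(P[:,2]<lo+20)]
    if len(q): print(lo,np.percentile(q[:,0],[5,50]).round(0),len(q))
```

```text
[666.77299479  29.82366589 176.74441725]
[  2.05144501  85.66683607 124.68683749]
674 [ 583.21830983 -329.19440525   60.15344564] [ 600.72686605 -217.36781231  134.94295096]
60 [585. 589.] 177
80 [587. 592.] 189
100 [591. 595.] 209
120 [593. 596.] 99
```

View pics/t3.png

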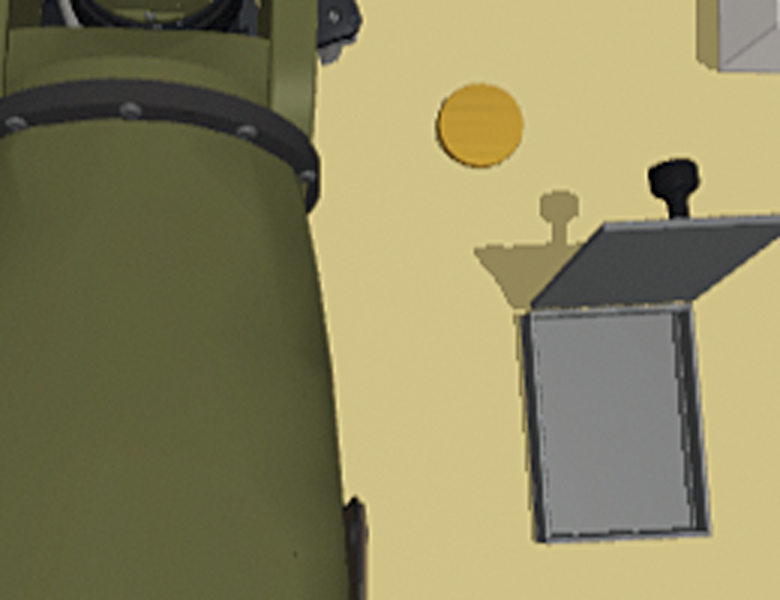

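The case is open and the lid stands at about 100°, with the knob at crop (673,180). On to the lens.

Call:
servo_tool:
  motion:
    - [[0.014, 0.121, 0, 0, 0, 0, 0.5], [0.014, 0.121, -0.08, 0, 0, 0, 0.5], [0.014, 0.121, -0.17, 0, 0, 0, 0.5], [0.014, 0.121, -0.24, 0, 0, 0, 0.5], [0.014, 0.121, -0.28, 0, 0, 0, 0.5], [0.014, 0.121, -0.28, 0, 0, 0, 0.5], [0.014, 0.121, -0.28, 0, 0, 0, 0.5]]

```text
clock: 20.2
eef_pos: [674.5, 88.1, 37.7]
eef_rot: [-3.141, -0.0, 0.349]
wrist_force: [0.5, 0.4, 0.8]
finger_gap: 46.6
finger_force: 0.0
```

Run:
```python
from h import *
print(manip.read_state()['eef_pos'])
c=cam('scene'); save('s5',c['frame'][210:330,290:410],5)
```

```text
[674.4574462   88.14977858  37.74545064]
```

View pics/s5.png

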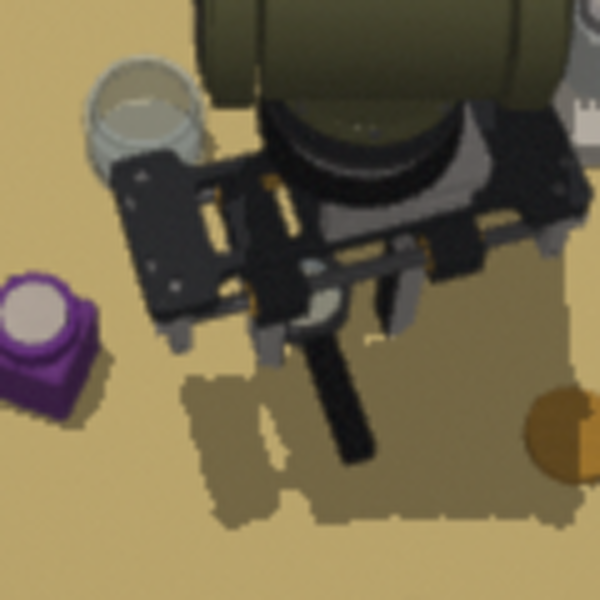

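The fingers straddle the handle just past the ring, at (330,360) in the crop.

Call:
servo_tool:
  motion:
    - [[0, 0.003, -0.03, 0, 0, 0, 0.5], [0, 0.003, -0.055, 0, 0, 0, 0.5], [0, 0.003, -0.068, 0, 0, 0, 0.5], [0, 0.003, -0.068, 0, 0, 0, 0.5], [0, 0.003, -0.068, 0, 0, 0, 1], [0, 0.003, -0.068, 0, 0, 0, 1], [0, 0.003, -0.068, 0, 0, 0, 1], [0, 0.003, -0.068, 0, 0, 0, 1], [0, 0.003, -0.068, 0, 0, 0, 1], [0, 0.003, -0.068, 0, 0, 0, 1]]
  newtons: 25

```text
clock: 21.25
eef_pos: [674.5, 89.7, 3.5]
eef_rot: [3.141, -0.0, 0.349]
wrist_force: [-0.4, 0.3, 3.1]
finger_gap: 15.4
finger_force: 25.0
```

Call:
servo_tool:
  motion:
    - [[0, 0, 0.08, 0, 0, 0, 1], [0, 0, 0.18, 0, 0, 0, 1], [-0.33, -0.3, 0.24, 0, 0, -0.087, 1], [-0.33, -0.3, 0.24, 0, 0, -0.087, 1], [-0.33, -0.3, 0.24, 0, 0, -0.087, 1], [-0.33, -0.3, 0.24, 0, 0, -0.087, 1], [-0.33, -0.742, 0.24, 0, 0, -0.087, 1], [-0.33, -0.742, 0.24, 0, 0, -0.087, 1], [-0.33, -0.742, 0.24, 0, 0, -0.087, 1], [-0.33, -0.742, 0.24, 0, 0, -0.087, 1]]

```text
clock: 22.25
eef_pos: [511.8, -245.0, 122.9]
eef_rot: [3.141, -0.0, 0.076]
wrist_force: [1.1, -0.0, 0.1]
finger_gap: 15.9
finger_force: 25.0
```

Call:
servo_tool:
  motion:
    - [[0, 0, 0, 0, 0, 0, 1]]

```text
clock: 22.35
eef_pos: [511.3, -248.0, 122.6]
eef_rot: [3.141, -0.0, 0.07]
wrist_force: [0.5, 0.5, -0.3]
finger_gap: 15.6
finger_force: 25.0
```

Run:
```python
from h import *
print(manip.read_state()['eef_pos'])
c=cam('scene'); save('s6',c['frame'][110:290,150:330],3.3)
```

```text
[ 511.26365078 -248.00627568  122.57931873]
```

View pics/s6.png

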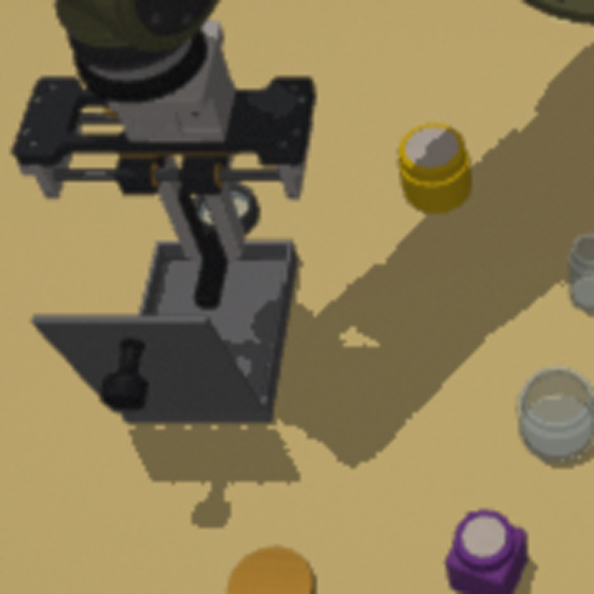

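The lens is held level and in line with the case. Lower it in.

Call:
servo_tool:
  motion:
    - [[-0.003, -0.066, 0, 0, 0, 0, 1], [-0.003, -0.066, -0.08, 0, 0, 0, 1], [-0.003, -0.066, -0.15, 0, 0, 0, 1], [-0.003, -0.066, -0.2, 0, 0, 0, 1], [-0.003, -0.066, -0.22, 0, 0, 0, 1], [-0.003, -0.066, -0.228, 0, 0, 0, 1], [-0.003, -0.066, -0.228, 0, 0, 0, 1], [-0.003, -0.066, -0.228, 0, 0, 0, 0.65], [-0.003, -0.066, -0.228, 0, 0, 0, 0.65], [-0.003, -0.066, -0.228, 0, 0, 0, 0.65]]

```text
clock: 23.4
eef_pos: [511.1, -276.3, 9.4]
eef_rot: [3.141, -0.001, 0.075]
wrist_force: [0.4, -0.1, 0.3]
finger_gap: 32.3
finger_force: 0.0
```

Call:
servo_tool:
  motion:
    - [[0, 0, 0.08, 0, 0, 0, 0.65], [0, 0, 0.18, 0, 0, 0, 0.5], [0, 0, 0.28, 0, 0, 0, 0.5], [0, 0, 0.38, 0, 0, 0, 0.5], [0, 0, 0.42, 0, 0, 0, 0.5], [0.269, 0.01, 0.42, 0, 0, 0.003, 0.5], [0.269, 0.01, 0.42, 0, 0, 0.003, 0.5], [0.269, 0.01, 0.42, 0, 0, 0.003, 0.5], [0.269, 0.01, 0.42, 0, 0, 0.003, 0.5], [0.269, 0.01, 0.42, 0, 0, 0.003, 0.5]]

```text
clock: 24.4
eef_pos: [645.2, -270.9, 218.0]
eef_rot: [-3.141, 0.001, 0.085]
wrist_force: [-0.5, -0.7, 0.3]
finger_gap: 47.0
finger_force: 0.0
```

Run:
```python
from h import *
print(manip.read_state()['eef_pos'])
c=cam('scene'); save('s7',c['frame'][110:290,150:330],3.3)
```

```text
[ 645.19145135 -270.87793986  217.95810718]
```

View pics/s7.png

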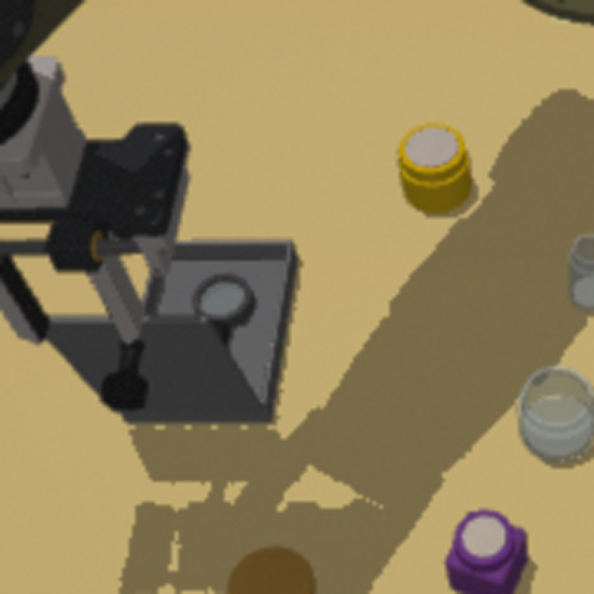

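The lens lies flat inside, with its ring at crop (223,300). Regrip the knob.

Call:
servo_tool:
  motion:
    - [[0, 0, -0.09, 0, 0, 0, 0.5], [0, 0, -0.16, 0, 0, 0, 0.5], [0, 0, -0.185, 0, 0, 0, 0.5], [0, 0, -0.185, 0, 0, 0, 0.5], [0, 0, -0.185, 0, 0, 0, 1], [0, 0, -0.185, 0, 0, 0, 1], [0, 0, -0.185, 0, 0, 0, 1], [0, 0, -0.185, 0, 0, 0, 1], [0, 0, -0.185, 0, 0, 0, 1]]
  newtons: 20

```text
clock: 25.35
eef_pos: [646.1, -271.2, 127.8]
eef_rot: [3.14, -0.003, 0.085]
wrist_force: [2.7, -0.5, 6.5]
finger_gap: 26.9
finger_force: 20.0
```

Call:
servo_tool:
  motion:
    - [[-0.021, -0.0016, 0.01, 0, 0, 0, 1], [-0.043, -0.0032, 0.018, 0, 0, 0, 1], [-0.0886, -0.0067, 0.0284, 0, 0, 0, 1], [-0.1353, -0.0102, 0.0306, 0, 0, 0, 1], [-0.1816, -0.0137, 0.0248, 0, 0, 0, 1], [-0.2262, -0.017, 0.0108, 0, 0, 0, 1], [-0.2677, -0.0202, -0.0106, 0, 0, 0, 1], [-0.305, -0.023, -0.039, 0, 0, 0, 1], [-0.305, -0.023, -0.039, 0, 0, 0, 1]]
  newtons: 30

```text
clock: 26.25
eef_pos: [490.9, -283.1, 105.8]
eef_rot: [3.141, 0.002, 0.084]
wrist_force: [-1.0, -1.5, 0.8]
finger_gap: 26.9
finger_force: 30.0
```

Call:
servo_tool:
  motion:
    - [[-0.0165, -0.0012, -0.0165, 0, 0, 0, 1], [-0.0317, -0.0023, -0.0344, 0, 0, 0, 1], [-0.0452, -0.0034, -0.0535, 0, 0, 0, 1], [-0.057, -0.0042, -0.074, 0, 0, 0, 1], [-0.0669, -0.005, -0.095, 0, 0, 0, 1], [-0.075, -0.0056, -0.115, 0, 0, 0, 1], [-0.075, -0.0056, -0.12, 0, 0, 0, 1], [-0.075, -0.0056, -0.12, 0, 0, 0, 1]]

```text
clock: 27.05
eef_pos: [455.4, -285.9, 47.8]
eef_rot: [3.141, -0.0, 0.085]
wrist_force: [-8.2, -0.6, 22.3]
finger_gap: 26.9
finger_force: 30.0
```

The lid is pressed shut, with a 22 N reaction. Release and withdraw.

Call:
servo_tool:
  motion:
    - [[0, 0, 0, 0, 0, 0, 0.4], [0, 0, 0, 0, 0, 0, 0.4], [0, 0, 0.01, 0, 0, 0, 0.4], [0, 0, 0.1, 0, 0, 0, 0.4], [0, 0, 0.2, 0, 0, 0, 0.4], [0, 0, 0.28, 0, 0, 0, 0.4], [-0.2, 0.3, 0.3, 0, 0, 0, 0.4], [-0.2, 0.3, 0.3, 0, 0, 0, 0.4], [-0.2, 0.3, 0.3, 0, 0, 0, 0.4], [-0.2, 0.3, 0.3, 0, 0, 0, 0.4]]

```text
clock: 28.05
eef_pos: [353.5, -133.2, 196.6]
eef_rot: [-3.141, 0.0, 0.086]
wrist_force: [-0.7, -0.8, -0.2]
finger_gap: 56.4
finger_force: 0.0
```

Run:
```python
from h import *
st=manip.read_state(); print(st['eef_pos'],st['wrist_force'])
c=cam('scene'); save('s8',c['frame'])
for n in('top','scene'):
    c=cam(n); W=world(c); m=(abs(W[...,0]-502)<70)&(abs(W[...,1]+282)<45)&(W[...,2]>15)&(W[...,2]<60)
    P=W[m]; print(n,len(P),[(x,round(float(np.median(P[abs(P[:,0]-x)<10][:,2])),1)) for x in (445,470,500,530,560) if (abs(P[:,0]-x)<10).any()])
```

```text
[ 353.49728153 -133.21299976  196.55434554] [-0.73038486 -0.76207362 -0.21766937]
top 2921 [(445, 29.8), (470, 29.9), (500, 29.9), (530, 30.0), (560, 29.9)]
scene 1528 [(445, 30.8), (470, 30.8), (500, 30.9), (530, 31.0), (560, 30.8)]
```

View pics/s8.png

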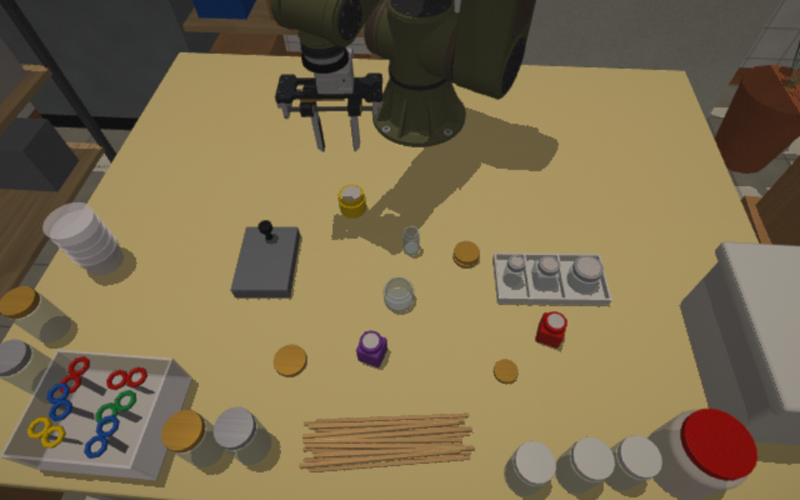

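The lid is flat and level at about 30 mm from end to end (265,262). The three jars stand in the caddy at (515,265), (548,267) and (588,270). The open jars and the look-alikes have not moved.

```bash
python3 -c "
from cell import manip
print(manip.sign_off())"
```

```text
the job is handed in; nothing more can be done
None
```

The job is handed in: the wide, square and slim lidded jars stand in their wells, the hand lens lies flat in the shut grey case, and the open jars and look-alikes were left where they were; it took about 28 s of the 122 s allowed.

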